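# Transfer power-stage parts to the test rack in reverse order

## Robot

A 7-joint arm with a two-finger parallel gripper is mounted at the origin on the work surface. World frame = base frame: x ahead of the robot, y to its left, z up, the work surface at z = 0. Lengths are in m, angles in rad, forces in N, time in s.
With the tool pointing down it reaches from about 0.425 to 0.875 m from the base axis. Payload 4.7 kg.
Tool frame: the origin (TCP) lies at the very end of the fingers, on their centre line; the grasp point (between the pads) lies 19 mm behind it (ctrl.grasp_offset is the distance from the TCP to the grasp point, in m); z points along the fingers, y is the direction in which the jaws open and shut (so a half turn about z gives the same grasp; the last joint's range is limited). The gripper opens to 87 mm and grips with 3 to 60 N. Pads are 19 mm wide; open, the fingers measure 117 mm over their backs; the gripper's body (75 mm by 190 mm) begins 51 mm behind the grasp point.
Start: joints at [-1.173, 0.321, -0.07, 1.45, 0.023, 1.371, -0.057], TCP at [0.243, 0.603, 0.223] pointing down, gripper open.
Joint ranges: [-2.86, 2.86], [-0.3, 2.09], [-1.38, 1.24], [0.06, 2.45], [-1.56, 4.7], [0.09, 2.05], [-2.69, 2.69]. Speed limits (rad/s): [2.57, 2.57, 3.14, 3.14, 3.14, 3.14, 3.14].

## Interface

Orientations are given as a rotation vector (axis times angle).
In Python, from bench import ctrl gives the robot as it stands.
- The arm moves only by the shell command python3 -m creep 'ROWS' [FORCE]. ROWS is JSON, a list that holds one entry, the list of rows, each a list of 7 numbers: the opening, from 0 (shut) to 1 (fully open), then the shift along the tool's x, y, z in mm, then the turn, a rotation vector about the tool's x, y, z in rad. In form: [[[grip, dx, dy, dz, rx, ry, rz], ...]]. A call has 1 to 5 rows; each row is the pose to reach, as a shift and turn from the pose commanded when the call began, along the tool's axes at that moment; what a row does not reach only later rows make up. A row lasts 1/10 s, in which the tool goes at most 50 mm and 8.59 degrees, less where a joint would pass 70% of its speed; a pose out of reach is approached as far as the arm can. A call with a gripper value outside its range is refused whole. The fingers move at their own pace and stop on an object; FORCE is the grip in N (left out, the last holds). Time passes only in rows, so rows that repeat a pose let the fingers close. It gives the time, the measured TCP pose, the force and the opening at its end, in the units of the state.
- ctrl.get_state(): the state, without advancing time (a new reading comes with each control period).
- ctrl.get_image(name): name is "side" or "top"; returns the picture (420x560x3 uint8, red, green, blue); there is no depth.
- ctrl.camera_params(name): a dict with "K" (3x3 intrinsics, pixels), "k1" (the pictures are not rectified: a ray, as slopes to the right and down, at radius r is drawn at 1 + k1 r^2 times it, then the intrinsics apply), "pose" (4x4, takes a point from camera to world coordinates). Camera axes: x right, y down, z forward; pixel columns grow to the right and rows downward; lengths in m; the calibration is good to about 2 mm. A picture is of the moment at which its call begins. camera_params takes no time and is no camera call.
- ctrl.close_job(): hands the job in, once; it reports no verdict.
The state is a dict: "time": time; "joint_positions": joint angles; "qd": joint speeds; "joint_torque": joint torques, N m; "position": TCP position; "tool_rot": TCP orientation; "ft_force": force on the tool from outside, world axes, zero at the start; "torque": the same for the moment, N m; "grip_width": opening from 0.0 (shut) to 1.0 (fully open).
Only numpy, scipy, OpenCV 4.12 (cv2) and the standard library are available. Lean on these libraries where they do the work, as an engineer would, in place of code of your own. Each camera call takes 0.05 s, during which the arm holds its last target. There are 200 camera calls.

## Task

Move the four power-electronics parts from the white kitting rack into the aluminium test rack in reverse order, left and right as seen from the robot: the part at the left end of the kitting rack goes to the right end of the test rack, its neighbour next to it, and so on to the last. Leave each one standing upright, flat on the floor of its own pocket, and let no part tip over on the way.

Things in the scene. Friction and masses are not known exactly. Their poses are not given: they have to be found in the camera images.
- can_capacitor_center (a point): black can capacitor, an upright cylinder 36 mm across and 58 mm tall with a bare aluminium top; the tallest of the four parts. About 80 g. Loose; the point is at its centre, half-way up; its z axis is up, its x roughly along the kitting rack's x (up to 0.2 rad off)
- film_capacitor_center (a point): white film capacitor, an upright plain block 30 mm (its x) by 44 mm (its y), 38 mm tall, with two brass studs 4 mm high on top. About 90 g. Studs not counted in the height. Loose; the point is at its centre, half-way up; its z axis is up, its x roughly along the kitting rack's x (up to 0.2 rad off)
- heatsink_module_center (a point): power module with an aluminium fin heatsink on top, square 40 x 40 mm, 38 mm tall, six fins running along its x (grip anywhere on its sides). About 120 g. Loose; the point is at its centre, half-way up; its z axis is up, its x roughly along the kitting rack's x (up to 0.2 rad off)
- choke_center (a point): copper-wound ring choke on a round black base, upright, 44 mm across and 40 mm tall. About 160 g. Loose; the point is at its centre, half-way up; its z axis is up, its x roughly along the kitting rack's x (up to 0.2 rad off)
- can_capacitor_tray: shallow square grey pocket tray, fixed on the kitting rack, in which the can capacitor stands at the start and which stays there, empty, when the part is gone: 66 x 66 mm outside, 58 x 58 mm inside, floor 4 mm thick with a rim 4 mm high above the floor. Origin: centre of its underside; axes parallel to the kitting rack's. Which of the rack's four places it has is drawn anew each time
- film_capacitor_tray: shallow square grey pocket tray, fixed on the kitting rack, in which the film capacitor stands at the start and which stays there, empty, when the part is gone: 66 x 66 mm outside, 58 x 58 mm inside, floor 4 mm thick with a rim 4 mm high above the floor. Origin: centre of its underside; axes parallel to the kitting rack's. Which of the rack's four places it has is drawn anew each time
- heatsink_module_tray: shallow square grey pocket tray, fixed on the kitting rack, in which the heatsink module stands at the start and which stays there, empty, when the part is gone: 66 x 66 mm outside, 58 x 58 mm inside, floor 4 mm thick with a rim 4 mm high above the floor. Origin: centre of its underside; axes parallel to the kitting rack's. Which of the rack's four places it has is drawn anew each time
- choke_tray: shallow square grey pocket tray, fixed on the kitting rack, in which the choke stands at the start and which stays there, empty, when the part is gone: 66 x 66 mm outside, 58 x 58 mm inside, floor 4 mm thick with a rim 4 mm high above the floor. Origin: centre of its underside; axes parallel to the kitting rack's. Which of the rack's four places it has is drawn anew each time
- kit_rack: kitting rack: fixed white plastic strip, 80 (x) by 284 mm (y), 12 mm high, with the four grey trays in a row at y = +102, +34, -34, -102 mm. Tray floors, where the parts stand, are 16 mm above the bench, rims end at 20 mm. Origin: centre of its underside, on the bench. x points away from the robot, y to the row's left end seen from the robot (turned up to 0.3 rad)
- test_rack: test rack: fixed aluminium bar (x -38 to +60 mm, 284 mm along y), four open square pockets, black floors, dark steel rims, brass contacts at its far edge. Pocket centres x = 0, y = +102, +34, -34, -102 mm; 58 x 58 mm inside; floor 20 mm above the bench, rims end at 24 mm. Origin: centre of the pocket row, on the bench. x points away from the robot, y to the row's left (turned up to 0.3 rad)
Things that resemble listed ones, but are neither listed nor needed, are in the scene too. What is shaped like the part that bears choke_center but red is not meant. What is shaped like the part that bears film_capacitor_center but pink is not meant.

How it is judged:
By the outcome, as a careful person would: the job done as asked, in the order asked, and still so for the second after the job is handed in, with the robot touching nothing.
It also fails if it takes over 104 s, if anything falls off the work surface, if the arm or the gripper's body presses on something with over 40 N, if the wrist force passes 120 N, or if a joint passes its speed limit or range.

## Working session

There is one attempt and no reset: what is moved stays moved. The work goes in short steps, Python scripts to look and compute and a shell command to move; the robot and the scene stay as the last step left them, time stands still between calls to the robot, and variables do not carry over. Pictures are saved under pics/ and viewed, about 12 in all and at most 16, crops included, and the job is handed in when it is done.

```bash
mkdir -p pics; ls; python3 - <<'E'
from bench import ctrl
import cv2,numpy as np
np.set_printoptions(precision=4,suppress=True)
for n in("top","side"):
    cv2.imwrite(f"pics/{n}0.png",ctrl.get_image(n)[:,:,::-1]); p=ctrl.camera_params(n); print(n,p["K"],p["k1"],p["pose"])
s=ctrl.get_state(); print(s)
E
```

```text
pics
top [[464.2597   0.     281.1347]
 [  0.     464.2597 204.0933]
 [  0.       0.       1.    ]] -0.09782399448807524 [[-0.0045 -0.9944  0.1056  0.4632]
 [-0.9998  0.0025 -0.0189  0.0047]
 [ 0.0185 -0.1057 -0.9942  1.0097]
 [ 0.      0.      0.      1.    ]]
side [[431.5852   0.     287.3309]
 [  0.     431.5852 205.533 ]
 [  0.       0.       1.    ]] -0.06408138227953915 [[-0.9993 -0.0203  0.03    0.5353]
 [-0.0359  0.6707 -0.7409  0.5905]
 [-0.0051 -0.7415 -0.6709  0.5966]
 [ 0.      0.      0.      1.    ]]
{'time': 0.1, 'joint_positions': array([-1.1729,  0.3218, -0.0701,  1.4516,  0.0226,  1.3708, -0.0569]), 'qd': array([-0.0018, -0.0021,  0.0012, -0.0028, -0.0015, -0.0013, -0.0006]), 'joint_torque': array([ -0.0003, -49.2575,  -0.4057, -31.3401,  -0.0642,   0.0395,
         0.0001]), 'position': array([0.2433, 0.6022, 0.2216]), 'tool_rot': array([-0.5991, -3.0837,  0.0027]), 'ft_force': array([-0.0426,  0.9282, -0.4956]), 'torque': array([0.0427, 0.024 , 0.0361]), 'grip_width': 1.001652205117268}
```

View pics/top0.png

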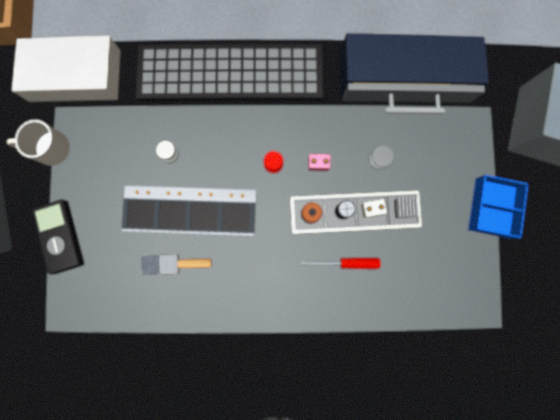

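View pics/side0.png

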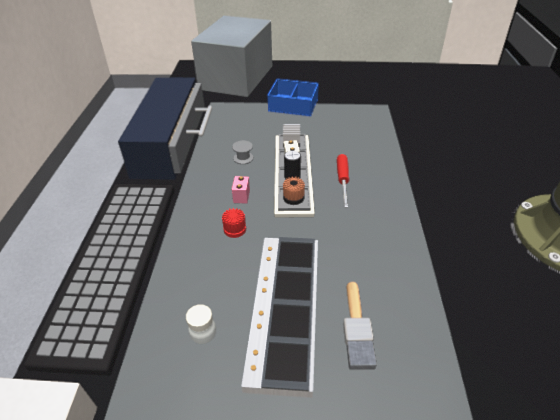

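The top view shows the kitting rack with, left to right, choke (312,212), can (346,209), film capacitor (375,208) and heatsink (406,207). The test rack's pockets are at columns 140, 172, 205 and 238, row ~215. 

Decoys are the red choke (273,161) and the pink block (319,161), both off the rack. The orange choke and white block on the rack match the description. I'll confirm that in an enlarged crop and measure.

```bash
cat > h.py <<'E'
import cv2,numpy as np
from bench import ctrl
np.set_printoptions(precision=4,suppress=True)
def ray(n,uv):
    p=ctrl.camera_params(n);K=p["K"]
    d=cv2.undistortPoints(np.array(uv,float).reshape(-1,1,2),np.array(K),np.array([p["k1"],0,0,0,0.])).reshape(-1,2)
    T=np.array(p["pose"]); return T[:3,3],np.c_[d,np.ones(len(d))]@T[:3,:3].T
def pix2w(n,uv,z):
    o,d=ray(n,uv); return o+d*((z-o[2])/d[:,2])[:,None]
def w2pix(n,X):
    p=ctrl.camera_params(n);T=np.linalg.inv(np.array(p["pose"]))
    return cv2.projectPoints(np.array(X,float).reshape(-1,1,3),cv2.Rodrigues(T[:3,:3])[0],T[:3,3],np.array(p["K"]),np.array([p["k1"],0,0,0,0.]))[0].reshape(-1,2)
E
python3 - <<'E'
import cv2
t=cv2.imread("pics/top0.png")
f=lambda x,y:cv2.resize(t[y:y+56,x:x+150],None,fx=5.2,fy=5.2,interpolation=cv2.INTER_CUBIC)
cv2.imwrite("pics/c1.png",cv2.vconcat([f(283,185),f(113,182)]))
s=cv2.imread("pics/side0.png");a=cv2.resize(s[120:220,265:320],None,fx=6,fy=6,interpolation=cv2.INTER_CUBIC);b=cv2.resize(s[230:390,240:325],(319,600),interpolation=cv2.INTER_CUBIC)
cv2.imwrite("pics/c2.png",cv2.hconcat([a,b]))
E
```

```text
(no output)
```

View pics/c1.png

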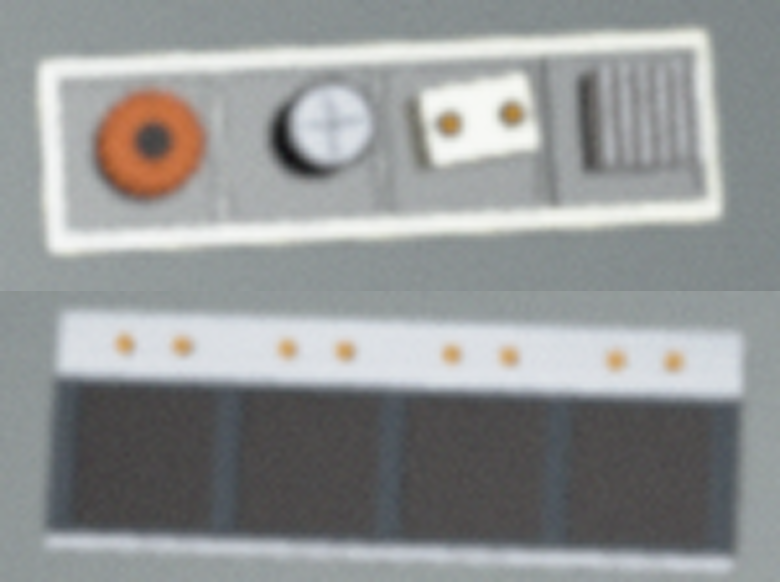

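View pics/c2.png

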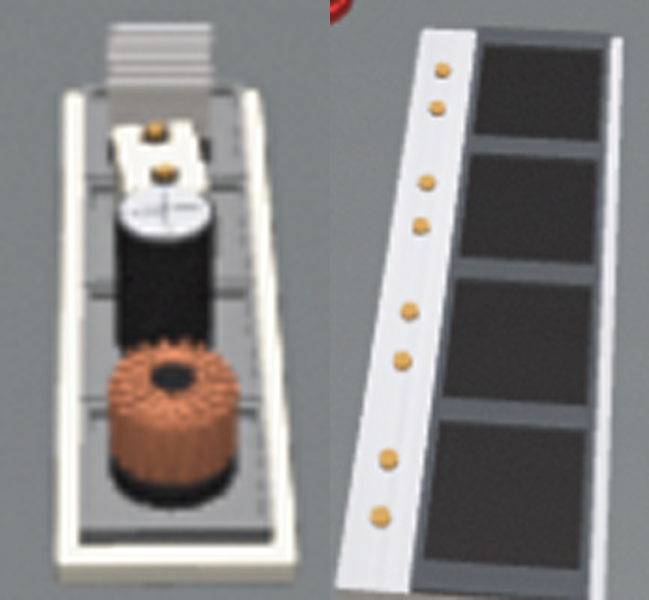

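The crops confirm the layout. The copper choke (151,145), can (331,127), white film block with its long side along the row (479,120) and heatsink (650,115) are all in trays. The four test pockets are empty, with low contacts on the far edge. Next: positions.

```bash
python3 - <<'E'
from h import *
cv=lambda P,ox,oy,yo=0:(np.array(P,float)-[0,yo]+.5)/5.2-.5+[ox,oy]
A=lambda P:cv(P,283,185)
B=lambda P:cv(P,113,182,291)
k=pix2w("top",A([(40,63),(709,30),(722,215),(50,252)]),.012);print("kit",k,k.mean(0),"len",np.linalg.norm(k[0]-k[1]),np.linalg.norm(k[0]-k[3]))
y=k[0]+k[3]-k[1]-k[2];print("kit yaw",np.arctan2(-y[0],y[1]))
b=pix2w("top",B([(60,311),(743,333),(733,570),(45,546)]),.02);print("test",b,b.mean(0),np.linalg.norm(b[0]-b[1]),np.linalg.norm(b[0]-b[3]))
y=b[0]+b[3]-b[1]-b[2];th=np.arctan2(-y[0],y[1]);print("test yaw",th)
print("test origin from bar",b.mean(0)-11e-3*np.array([np.cos(th),np.sin(th),0]))
print("pockets",pix2w("top",B([(145,457),(309,464),(474,470),(640,477)]),.021))
print("parts")
for n,p,z in[("choke",(151,145),.052),("can",(331,127),.074),("film",(479,120),.054),("sink",(650,115),.054)]:print(n,pix2w("top",A([p]),z))
f=pix2w("top",A([(418,88),(527,75),(540,148),(432,166)]),.054);y=f[0]+f[3]-f[1]-f[2];print("film yaw",np.arctan2(-y[0],y[1]),np.linalg.norm(f[0]-f[1]),np.linalg.norm(f[0]-f[3]))
f=pix2w("top",A([(597,63),(693,60),(697,168),(600,170)]),.054);x=f[0]+f[1]-f[2]-f[3];print("sink yaw",np.arctan2(x[1],x[0]),np.linalg.norm(f[0]-f[1]),np.linalg.norm(f[0]-f[3]))
# side view: crop c2 scale 6, origin (265,120)
S=lambda P:(np.array(P,float)+.5)/6-.5+[265,120]
for n,p,z in[("choke top",(173,378),.056),("can top",(165,215),.074),("film studs",(160,152),.056)]:print("side",n,pix2w("side",S([p]),z))
E
```

```text
kit [[ 0.5852 -0.0341  0.012 ]
 [ 0.5988 -0.3176  0.012 ]
 [ 0.5205 -0.3204  0.012 ]
 [ 0.5065 -0.0378  0.012 ]] [ 0.5528 -0.1775  0.012 ] len 0.2837972788915035 0.07877125874987252
kit yaw 0.04855753353581911
test [[0.6098 0.3257 0.02  ]
 [0.5997 0.0409 0.02  ]
 [0.5018 0.0449 0.02  ]
 [0.512  0.329  0.02  ]] [0.5558 0.1851 0.02  ] 0.28492211124939654 0.09786478202775753
test yaw -0.035706247545014454
test origin from bar [0.5448 0.1855 0.02  ]
pockets [[0.5487 0.2878 0.021 ]
 [0.5457 0.2195 0.021 ]
 [0.543  0.1513 0.021 ]
 [0.54   0.0831 0.021 ]]
parts
choke [[ 0.5473 -0.0767  0.052 ]]
can [[ 0.5522 -0.1455  0.074 ]]
film [[ 0.5567 -0.2085  0.054 ]]
sink [[ 0.5586 -0.2784  0.054 ]]
film yaw 0.13745439858493017 0.044729181722386324 0.03176866821709936
sink yaw -0.00010590896753577626 0.03961562908827763 0.04326285150419479
side choke top [[ 0.5498 -0.0747  0.056 ]]
side can top [[ 0.5544 -0.1416  0.074 ]]
side film studs [[ 0.558  -0.2066  0.056 ]]
```

```bash
cat > to.py <<'E'
import sys
from h import *
from scipy.spatial.transform import Rotation as R
s=ctrl.get_state();r=R.from_rotvec(s["tool_rot"]);p=s["position"]
print("t",s["time"],"p",p*1e3,"yaw y",np.arctan2(*r.as_matrix()[[1,0],1]),"tilt",r.as_matrix()[:2,2],"F",s["ft_force"],"g",s["grip_width"])
a=sys.argv[1:]
for i in range(0,len(a),4):
    x,y,z,w=map(float,a[i:i+4]);c,q=np.cos(w),np.sin(w)
    Rt=R.from_matrix(np.array([[-q*-1*-1,c,0],[c,q,0],[0,0,-1.]]).copy())
    Rt=R.from_matrix(np.column_stack([[-(-q)*1,-c,0],[c,q,0],[0,0,-1]])) if True else Rt
    print("shift",r.inv().apply([x/1e3-p[0],y/1e3-p[1],z/1e3-p[2]])*1e3,"turn",(r.inv()*Rt).as_rotvec())
E
python3 - <<'E'
# tidy: tool axes x=(q,-c,0)? check x cross y = z(down)
import numpy as np
w=.3;c,q=np.cos(w),np.sin(w)
for x in([q,-c,0],[-q,c,0]):print(np.cross(x,[c,q,0]))
E
```

```text
[-0.  0.  1.]
[ 0.  0. -1.]
```

```bash
python3 - <<'E'
t=open("to.py").read().split("\n")
t=[l for l in t if "Rt=R" not in l]
i=[k for k,l in enumerate(t) if "print(\"shift" in l][0]
t.insert(i,"    Rt=R.from_matrix(np.column_stack([[-q,c,0],[c,q,0],[0,0,-1]]))")
open("to.py","w").write("\n".join(t))
E
python3 to.py 548.3 -75.8 150 0.049  548.3 -75.8 26 0.049
```

```text
t 0.1 p [243.2636 602.2268 221.5658] yaw y 1.1870101189838766 tilt [-0.0005 -0.0016] F [-0.0426  0.9282 -0.4956] g 1.001652205117268
shift [-536.7142 -514.3628   72.5124] turn [-0.0015  0.0011  1.138 ]
shift [-536.7001 -514.1493  196.5122] turn [-0.0015  0.0011  1.138 ]
```

```bash
python3 -m creep '[[[1,0,0,0,0,0,0.14],[1,0,0,0,0,0,0.28],[1,0,0,0,0,0,0.42],[1,0,0,0,0,0,0.569],[1,0,0,0,0,0,0.569]]]'; python3 -m creep '[[[1,0,0,0,0,0,0.14],[1,0,0,0,0,0,0.28],[1,0,0,0,0,0,0.42],[1,0,0,0,0,0,0.569],[1,0,0,0,0,0,0.569]]]'; python3 to.py 548.3 -75.8 150 0.049  548.3 -75.8 26 0.049
```

```text
time: 0.6
position: [0.2433, 0.6024, 0.222]
tool_rot: [1.441, 2.791, -0.002]
ft_force: [0.1, 0.3, -0.3]
grip_width: 0.997
time: 1.1
position: [0.2434, 0.6025, 0.2222]
tool_rot: [2.163, 2.278, -0.001]
ft_force: [-0.7, 0.5, 0.3]
grip_width: 1.001
t 1.1 p [243.3588 602.5384 222.1904] yaw y 0.051876456445966605 tilt [ 0.     -0.0007] F [-0.6574  0.4759  0.2661] g 1.0010032234412969
shift [-693.1885  269.3577   72.6621] turn [-0.      0.0007  0.0029]
shift [-693.1036  269.359   196.6621] turn [-0.      0.0007  0.0029]
```

```bash
for i in 1 2 3; do :; done; python3 -m creep '[[[1,-46,18,4,0,0,0],[1,-92,36,8,0,0,0],[1,-138,54,12,0,0,0],[1,-173,67,18,0,0,0],[1,-173,67,18,0,0,0]]]' 25 |head -2; python3 -m creep '[[[1,-46,18,4,0,0,0],[1,-92,36,8,0,0,0],[1,-138,54,12,0,0,0],[1,-173,67,18,0,0,0],[1,-173,67,18,0,0,0]]]'|head -2;python3 -m creep '[[[1,-46,18,4,0,0,0],[1,-92,36,8,0,0,0],[1,-138,54,12,0,0,0],[1,-173,67,18,0,0,0],[1,-173,67,18,0,0,0]]]'|head -2;python3 -m creep '[[[1,-46,18,4,0,0,0],[1,-92,36,8,0,0,0],[1,-138,54,12,0,0,0],[1,-173,67,18,0,0,0],[1,-173,67,18,0,0,0]]]'|head -2; python3 to.py 548.3 -75.8 150 0.049  548.3 -75.8 26 0.049
```

```text
time: 1.6
position: [0.3224, 0.4271, 0.2041]
time: 2.1
position: [0.3964, 0.2584, 0.1862]
time: 2.6
position: [0.4712, 0.0894, 0.1684]
time: 3.1
position: [0.546, -0.08, 0.1501]
t 3.1 p [545.9576 -79.981  150.1176] yaw y 0.04654272412515836 tilt [ 0.     -0.0039] F [ 0.2526 -0.5857  0.3016] g 1.0018666502556737
shift [4.0679 2.5344 0.1012] turn [-0.0002  0.0039 -0.0025]
shift [  4.5571   2.5536 124.1002] turn [-0.0002  0.0039 -0.0025]
```

```bash
python3 -m creep '[[[1,4,2.5,0,0,0,0],[1,4.3,2.5,40,0,0.004,0],[1,4.5,2.5,80,0,0.004,0],[1,4.5,2.5,115,0,0.004,0],[1,4.5,2.5,124,0,0.004,0]]]' 25 ; python3 -m creep '[[[1,0,0,0,0,0,0],[0.6,0,0,0,0,0,0],[0.3,0,0,0,0,0,0],[0.3,0,0,0,0,0,0],[0.3,0,0,0,0,0,0]]]' 25; python3 -m creep '[[[0.3,0,0,0,0,0,0],[0.3,0,0,0,0,0,0],[0.3,0,0,0,0,0,0]]]';python3 to.py
```

```text
time: 3.6
position: [0.5443, -0.0666, 0.0229]
tool_rot: [-2.153, -2.275, 0.001]
ft_force: [-1.0, 0.6, 0.3]
grip_width: 1.001
time: 4.1
position: [0.5481, -0.0706, 0.0276]
tool_rot: [-2.165, -2.274, -0.007]
ft_force: [0.0, 0.7, 0.3]
grip_width: 0.724
time: 4.4
position: [0.5476, -0.0707, 0.0268]
tool_rot: [-2.165, -2.273, -0.005]
ft_force: [0.2, -0.5, 1.1]
grip_width: 0.499
t 4.4 p [547.5548 -70.716   26.7682] yaw y 0.04888767545709319 tilt [0.0004 0.0041] F [ 0.2181 -0.5469  1.0638] g 0.4988238348113211
```

The arm lagged, so I'm about 5 mm off along the row. I'll reopen, recentre and regrip.

```bash
python3 -m creep '[[[0.8,0,0,0,0,0,0],[0.8,0,0,0,0,0,0],[0.8,-5,0.5,0.5,0,-0.004,0],[0.8,-5,0.5,0.5,0,-0.004,0],[0.8,-5,0.5,0.5,0,-0.004,0]]]'|tail -1; python3 to.py 548.3 -75.8 26 0.049; python3 -m creep '[[[0.3,0,0,0,0,0,0],[0.3,0,0,0,0,0,0],[0.3,0,0,0,0,0,0],[0.3,0,0,0,0,0,0],[0.3,0,0,0,0,0,0]]]' 30|tail -1;python3 -m creep '[[[0.3,0,0,0,0,0,0],[0.3,0,0,0,0,0,0],[0.3,0,0,0,0,0,0]]]';python3 to.py
```

```text
grip_width: 0.787
t 4.9 p [547.961  -75.9936  25.9692] yaw y 0.04844699551312631 tilt [-0.0001 -0.0001] F [ 0.1013 -1.2511 -0.2781] g 0.7869299157573999
shift [ 0.177   0.3479 -0.0309] turn [-0.0001  0.0001 -0.0006]
grip_width: 0.498
time: 5.7
position: [0.548, -0.0756, 0.0261]
tool_rot: [-2.166, -2.275, -0.0]
ft_force: [-0.6, 0.3, 0.7]
grip_width: 0.496
t 5.7 p [548.0284 -75.5799  26.0511] yaw y 0.049086710061648504 tilt [-0.      0.0001] F [-0.6182  0.314   0.7011] g 0.49578705490320274
```

```bash
python3 -m creep '[[[0.3,0,0,-25,0,0,0],[0.3,0,0,-60,0,0,0],[0.3,0,0,-95,0,0,0],[0.3,0,0,-95,0,0,0],[0.3,0,0,-95,0,0,0]]]'; python3 to.py 541 83.5 121 -0.036
```

```text
time: 6.2
position: [0.5482, -0.0755, 0.1213]
tool_rot: [2.166, 2.275, 0.002]
ft_force: [-0.8, -0.2, -2.5]
grip_width: 0.496
t 6.2 p [548.161  -75.5346 121.2756] yaw y 0.04913706366712374 tilt [0.001  0.0006] F [-0.8451 -0.2171 -2.4975] g 0.49636669649632276
shift [159.1942   0.6587   0.3676] turn [ 0.001  -0.0006  0.0851]
```

```bash
python3 -m creep '[[[0.3,30,0,0,0,0,0.02],[0.3,70,0,0,0,0,0.04],[0.3,110,0.5,0,0,0,0.065],[0.3,145,0.5,0,0,0,0.08],[0.3,159,0.7,0,0,0,0.085]]]' >/dev/null;python3 -m creep '[[[0.3,0,0,20,0,0,0],[0.3,0,0,50,0,0,0],[0.3,0,0,75,0,0,0],[0.3,0,0,75,0,0,0],[0.3,0,0,75,0,0,0]]]'; python3 to.py 541 83.5 30.3 -0.036
```

```text
time: 7.2
position: [0.5398, 0.0826, 0.0449]
tool_rot: [-2.261, -2.18, 0.005]
ft_force: [0.6, 0.0, -0.9]
grip_width: 0.497
t 7.2 p [539.8307  82.6317  44.938 ] yaw y -0.03640467699364497 tilt [-0.0027 -0.0014] F [ 0.5778  0.0355 -0.9254] g 0.49704938819533606
shift [ 0.9323  1.1761 14.6335] turn [-0.0027  0.0015 -0.0004]
```

```bash
python3 -m creep '[[[0.3,0.9,1.1,5,0,0,0],[0.3,0.9,1.1,10,0,0,0],[0.3,0.9,1.1,14,0,0,0],[0.3,0.9,1.1,14.5,0,0,0],[0.3,0.9,1.1,14.5,0,0,0]]]'|tail -4; python3 to.py;python3 -c "
from h import *
for n in('top','side'):cv2.imwrite(f'pics/{n}1.png',ctrl.get_image(n)[:,:,::-1])
s=cv2.imread('pics/side1.png');cv2.imwrite('pics/s1c.png',cv2.resize(s[150:330,200:360],None,fx=3.3,fy=3.3,interpolation=2))"
```

```text
position: [0.5421, 0.084, 0.0316]
tool_rot: [-2.261, -2.181, -0.0]
ft_force: [0.6, 0.5, -1.4]
grip_width: 0.494
t 7.7 p [542.0569  84.0295  31.603 ] yaw y -0.036014517411555716 tilt [0.0001 0.0001] F [ 0.5565  0.4819 -1.4331] g 0.49392356506459983
```

View pics/s1c.png

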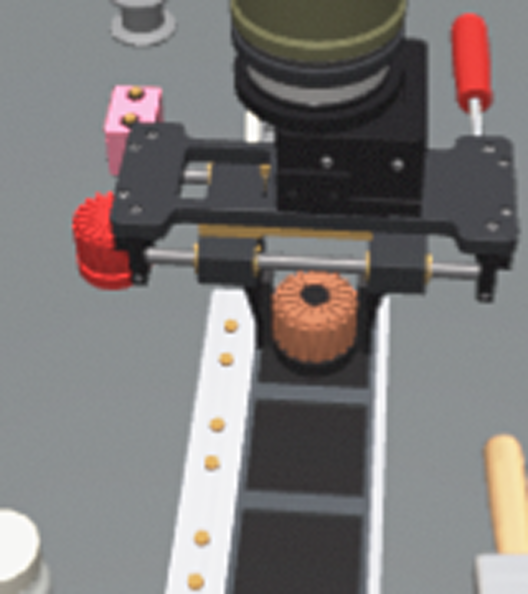

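The choke hangs centred over the right-end pocket, with the gripper clear of the contacts. Lowering the last ~1.5 mm and releasing.

```bash
python3 -m creep '[[[0.3,0,0,1,0,0,0],[0.3,0,0,1.5,0,0,0],[0.3,0,0,1.5,0,0,0],[0.3,0,0,1.5,0,0,0]]]'|tail -4; python3 -m creep '[[[0.62,0,0,0,0,0,0],[0.62,0,0,0,0,0,0],[0.62,0,0,0,0,0,0],[0.62,0,0,-5,0,0,0],[0.62,0,0,-30,0,0,0]]]'|tail -4;  python3 -m creep '[[[0.8,0,0,-40,0,0,0],[0.8,0,0,-80,0,0,0],[0.8,0,0,-80,0,0,0],[0.8,0,0,-80,0,0,0]]]'|tail -4;python3 to.py 553 -143.7 120 0.049
```

```text
position: [0.5421, 0.0841, 0.0301]
tool_rot: [-2.261, -2.181, -0.0]
ft_force: [-0.4, -0.2, -1.7]
grip_width: 0.497
position: [0.5399, 0.0836, 0.0584]
tool_rot: [-2.26, -2.18, 0.007]
ft_force: [0.8, -0.5, -0.0]
grip_width: 0.621
position: [0.5429, 0.0843, 0.1415]
tool_rot: [2.261, 2.181, 0.005]
ft_force: [0.4, 0.6, -0.7]
grip_width: 0.793
t 9.1 p [542.9026  84.2664 141.4507] yaw y -0.03599252115367353 tilt [0.0027 0.0015] F [ 0.4226  0.5702 -0.7189] g 0.7928410487303927
shift [-227.4899   18.2384   21.1301] turn [ 0.0027 -0.0015 -0.085 ]
```

```bash
python3 -m creep '[[[1,-45,4,0,0,0,-0.02],[1,-93,8,8,0,0,-0.04],[1,-140,12,15,0,0,-0.06],[1,-187,16,20,0,0,-0.08],[1,-227.5,18.2,21,0,0,-0.085]]]'|tail -1; python3 -m creep '[[[1,0,0,0,0,0,0],[1,0,0,0,0,0,0],[1,0,0,0,0,0,0]]]'|tail -1;python3 to.py 553 -143.7 31 0.049
```

```text
grip_width: 0.998
grip_width: 0.999
t 9.9 p [ 551.7398 -142.1995  118.0508] yaw y 0.050737935629174134 tilt [-0.0016  0.001 ] F [-0.5314  1.0096  0.9683] g 0.9994545125269038
shift [-1.6584  1.3212 87.047 ] turn [-0.0016 -0.0011  0.0017]
```

```bash
python3 -m creep '[[[1,-1,1,30,0,0,0],[1,-1,1,65,0,0,0],[1,-1,1,85,0,0,0],[1,-1,1,87,0,0,0],[1,-1,1,87,0,0,0]]]'|tail -4; python3 -m creep '[[[1,0,0,0,0,0,0],[1,0,0,0,0,0,0]]]' |tail -1;python3 to.py 553 -143.7 31 0.049
python3 -c "
from h import *
s=ctrl.get_image('side')[:,:,::-1];cv2.imwrite('pics/s2c.png',cv2.resize(s[80:320,200:360],None,fx=2.5,fy=2.5,interpolation=2))"
```

```text
position: [0.5532, -0.1434, 0.0319]
tool_rot: [-2.163, -2.277, 0.0]
ft_force: [-0.4, -1.2, 0.4]
grip_width: 0.996
grip_width: 1.002
t 10.6 p [ 554.3286 -144.7373   33.4912] yaw y 0.04961392613596246 tilt [0.0026 0.0001] F [-1.0858  0.8353 -0.503 ] g 1.0018594515099866
shift [ 1.1019 -1.2821  2.4878] turn [0.0026 0.     0.0006]
```

View pics/s2c.png

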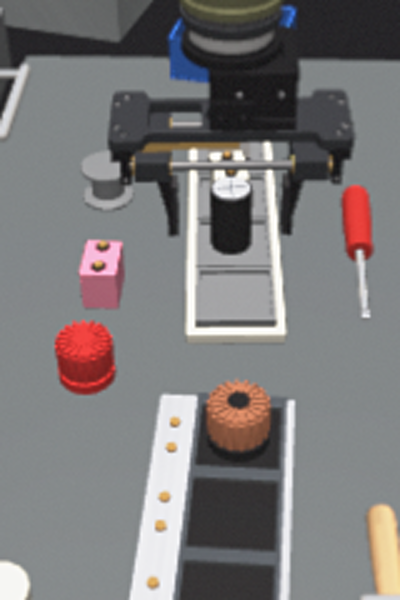

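The choke stands in its pocket and the open jaws straddle the can. Closing and lifting.

```bash
python3 -m creep '[[[0.7,0,0,0,0,0,0],[0.5,0,0,0,0,0,0],[0.2,0,0,0,0,0,0],[0.2,0,0,0,0,0,0],[0.2,0,0,0,0,0,0]]]' 20|tail -1; python3 -m creep '[[[0.2,0,0,0,0,0,0],[0.2,0,0,0,0,0,0],[0.2,0,0,0,0,0,0]]]' |tail -1;python3 to.py; python3 -m creep '[[[0.2,0,0,-25,0,0,0],[0.2,0,0,-60,0,0,0],[0.2,0,0,-95,0,0,0],[0.2,0,0,-105,0,0,0],[0.2,0,0,-105,0,0,0]]]';python3 to.py 543.4 151.5 138 -0.036
```

```text
grip_width: 0.634
grip_width: 0.406
t 11.45 p [ 553.1355 -144.9523   32.0079] yaw y 0.048948107613563045 tilt [0.0001 0.    ] F [ 0.1616 -0.9609 -0.0695] g 0.40626252174293487
time: 11.95
position: [0.5542, -0.1451, 0.1385]
tool_rot: [2.165, 2.274, 0.004]
ft_force: [-0.1, -0.2, -1.2]
grip_width: 0.407
t 11.95 p [ 554.2151 -145.0674  138.5034] yaw y 0.04913777190697603 tilt [0.0034 0.0003] F [-0.1469 -0.2323 -1.2366] g 0.40654000806379204
shift [296.7405   3.763    0.5615] turn [ 0.0034 -0.0003  0.0851]
```

```bash
python3 -m creep '[[[0.2,30,0,0,0,0,0.01],[0.2,75,1,0,0,0,0.02],[0.2,120,1.5,0,0,0,0.03],[0.2,150,2,0,0,0,0.043],[0.2,150,2,0,0,0,0.043]]]' |tail -1;python3 -m creep '[[[0.2,30,0,0,0,0,0.01],[0.2,75,1,0,0,0,0.02],[0.2,120,1,0,0,0,0.03],[0.2,147,1.5,0,0,0,0.042],[0.2,147,1.5,0,0,0,0.042]]]' |tail -1;python3 -m creep '[[[0.2,0,0,20,0,0,0],[0.2,0,0,50,0,0,0],[0.2,0,0,80,0,0,0],[0.2,0,0,85,0,0,0],[0.2,0,0,85,0,0,0]]]'|tail -1;python3 -m creep '[[[0.2,0,0,0,0,0,0],[0.2,0,0,0,0,0,0]]]'|tail -1; python3 to.py 543.4 151.5 36.3 -0.036
```

```text
grip_width: 0.411
grip_width: 0.404
grip_width: 0.407
grip_width: 0.406
t 13.65 p [549.6491 152.047   53.5955] yaw y -0.03637429642527671 tilt [0.0025 0.0012] F [ 0.3945 -0.8403 -1.0056] g 0.4056851863462563
shift [-0.7954 -6.2679 17.2791] turn [ 0.0025 -0.0012 -0.0004]
```

```bash
python3 -m creep '[[[0.2,-0.8,-6,3,0,0,0],[0.2,-0.8,-6,8,0,0,0],[0.2,-0.8,-6,14,0,0,0],[0.2,-0.8,-6,16.5,0,0,0],[0.2,-0.8,-6,16.5,0,0,0]]]'|tail -1;python3 -m creep '[[[0.2,0,0,0,0,0,0],[0.2,0,0,0,0,0,0],[0.2,0,0,0,0,0,0]]]'|tail -1; python3 to.py 543.4 151.5 36.2 -0.036
```

```text
grip_width: 0.409
grip_width: 0.406
t 14.45 p [542.0068 151.5478  35.9563] yaw y -0.03586889497808196 tilt [-0.0011  0.0003] F [-2.5287 -0.5573  5.3034] g 0.40637657995746507
shift [ 0.0023  1.3937 -0.2453] turn [-0.0011 -0.0003  0.0001]
```

```bash
python3 -m creep '[[[0.55,0,0,0,0,0,0],[0.55,0,0,0,0,0,0],[0.55,0,0,0,0,0,0],[0.55,0,0,-5,0,0,0],[0.55,0,0,-30,0,0,0]]]'|tail -1;  python3 -m creep '[[[0.6,0,0,-40,0,0,0],[0.8,0,0,-80,0,0,0],[1,0,0,-80,0,0,0],[1,0,0,-80,0,0,0]]]'|tail -4;python3 to.py 557 -207.7 130 0.137
```

```text
grip_width: 0.551
position: [0.5431, 0.1517, 0.1468]
tool_rot: [2.261, 2.181, 0.004]
ft_force: [0.1, 0.6, -0.8]
grip_width: 0.788
t 15.35 p [543.0714 151.7262 146.7794] yaw y -0.035947277841422806 tilt [0.0022 0.0016] F [ 0.136   0.6003 -0.7606] g 0.7878709139406267
shift [-358.7206   26.8004   16.25  ] turn [ 0.0023 -0.0014 -0.1729]
```

```bash
python3 -m creep '[[[1,-40,3,0,0,0,0],[1,-88,6,2,0,0,0],[1,-136,10,4,0,0,0],[1,-179.4,13.4,8,0,0,0],[1,-179.4,13.4,8,0,0,0]]]'|tail -1; python3 -m creep '[[[1,-40,3,0,0,0,-0.05],[1,-88,6,2,0,0,-0.1],[1,-136,10,4,0,0,-0.15],[1,-179.4,13.4,8,0,0,-0.173],[1,-179.4,13.4,8,0,0,-0.173]]]'|tail -1;python3 -m creep '[[[1,0,0,0,0,0,0],[1,0,0,0,0,0,0]]]'|tail -1;python3 to.py 557 -207.7 26 0.137
```

```text
grip_width: 0.993
grip_width: 0.995
grip_width: 1.0
t 16.55 p [ 556.0772 -206.129   128.4149] yaw y 0.13865928237004135 tilt [-0.0018  0.0013] F [-0.6812 -0.1456  0.5966] g 0.9996100231148548
shift [ -1.8451   0.8554 102.4109] turn [-0.0015 -0.0016  0.0017]
```

```bash
python3 -m creep '[[[1,-1.3,1,30,0,0,0],[1,-1.3,1,70,0,0,0],[1,-1.3,1,95,0,0,0],[1,-1.3,1,102,0,0,0],[1,-1.3,1,102,0,0,0]]]'|tail -4; python3 -m creep '[[[1,0,0,0,0,0,0],[1,0,0,0,0,0,0],[0.7,0,0,0,0,0,0],[0.5,0,0,0,0,0,0],[0.2,0,0,0,0,0,0]]]' 25|tail -1;python3 -m creep '[[[0.2,0,0,0,0,0,0],[0.2,0,0,0,0,0,0],[0.2,0,0,0,0,0,0],[0.2,0,0,0,0,0,0],[0.2,0,0,0,0,0,0]]]' |tail -1;python3 to.py;  python3 -m creep '[[[0.2,0,0,-25,0,0,0],[0.2,0,0,-60,0,0,0],[0.2,0,0,-95,0,0,0],[0.2,0,0,-110,0,0,0],[0.2,0,0,-110,0,0,0]]]';python3 to.py 545.8 219.5 136 -0.036
```

```text
position: [0.5571, -0.2074, 0.0267]
tool_rot: [-2.06, -2.369, 0.001]
ft_force: [0.8, 0.3, 1.5]
grip_width: 1.004
grip_width: 0.808
grip_width: 0.357
t 18.05 p [ 557.3851 -209.2501   27.4877] yaw y 0.13699880768605552 tilt [-0.      0.0001] F [0.3448 0.5378 0.0741] g 0.3571435466600534
time: 18.55
position: [0.5588, -0.2098, 0.1395]
tool_rot: [2.062, 2.366, 0.004]
ft_force: [-0.7, -0.2, -0.6]
grip_width: 0.345
t 18.55 p [ 558.804  -209.7669  139.5202] yaw y 0.13715145301443135 tilt [ 0.0043 -0.0004] F [-0.6904 -0.2034 -0.6242] g 0.34452426119677876
shift [427.0173  45.7931   3.2846] turn [0.0043 0.0006 0.1731]
```

```bash
python3 -m creep '[[[0.2,30,3,0,0,0,0],[0.2,70,7.5,0,0,0,0],[0.2,110,12,0,0,0,0],[0.2,142,15.3,1,0,0,0],[0.2,142,15.3,1,0,0,0]]]' |tail -1;python3 -m creep '[[[0.2,30,3,0,0,0,0],[0.2,70,7.5,0,0,0,0],[0.2,110,12,0,0,0,0],[0.2,142,15.3,1,0,0,0],[0.2,142,15.3,1,0,0,0]]]' |tail -1;python3 -m creep '[[[0.2,30,3,0,0,0,0.04],[0.2,70,7.5,0,0,0,0.08],[0.2,110,12,0,0,0,0.13],[0.2,142,15.3,1,0,0,0.173],[0.2,142,15.3,1,0,0,0.173]]]' |tail -1;python3 -m creep '[[[0.2,0,0,20,0,0,0],[0.2,0,0,50,0,0,0],[0.2,0,0,70,0,0,0],[0.2,0,0,70,0,0,0],[0.2,0,0,70,0,0,0]]]'|tail -1;python3 -m creep '[[[0.2,0,0,0,0,0,0],[0.2,0,0,0,0,0,0]]]'|tail -1; python3 to.py 545.8 219.5 31.5 -0.036
python3 -c "
from h import *
s=ctrl.get_image('side')[:,:,::-1];cv2.imwrite('pics/s3c.png',cv2.resize(s[120:400,190:370],None,fx=2.1,fy=2.1,interpolation=2))"
```

```text
grip_width: 0.339
grip_width: 0.341
grip_width: 0.343
grip_width: 0.343
grip_width: 0.345
t 20.75 p [545.6869 219.0606  65.8024] yaw y -0.03629087903787144 tilt [0.002  0.0011] F [ 0.1223  0.2859 -0.845 ] g 0.3451644706193913
shift [ 0.4024  0.0306 34.303 ] turn [ 0.0019 -0.0012 -0.0003]
```

View pics/s3c.png

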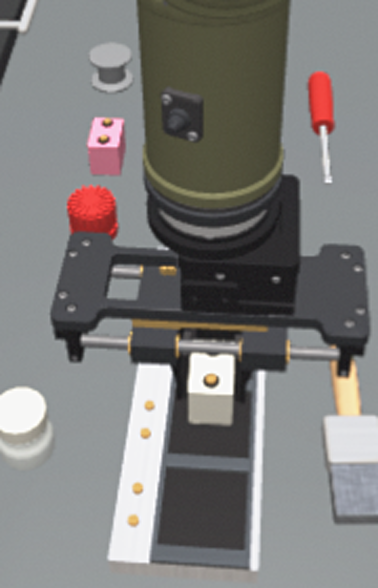

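The white film capacitor is held level over the third pocket. Lowering while checking force.

```bash
python3 -m creep '[[[0.2,0.3,0,10,0,0,0],[0.2,0.3,0,22,0,0,0],[0.2,0.3,0,30,0,0,0],[0.2,0.3,0,32.5,0,0,0],[0.2,0.3,0,32.5,0,0,0]]]'|tail -1;python3 -m creep '[[[0.2,0,0,0,0,0,0],[0.2,0,0,0,0,0,0],[0.2,0,0,0,0,0,0]]]'|tail -1; python3 to.py 545.8 219.5 31 -0.036
```

```text
grip_width: 0.344
grip_width: 0.347
t 21.6 p [544.5889 219.2667  31.7593] yaw y -0.0359461448270418 tilt [-0.0001 -0.0002] F [ 0.3918 -0.9169 -1.4337] g 0.346685029024624
shift [0.2768 1.202  0.7591] turn [-0.0001  0.0002  0.0001]
```

```bash
python3 -m creep '[[[0.2,0,0,0.7,0,0,0],[0.2,0,0,0.7,0,0,0],[0.2,0,0,0.7,0,0,0]]]'|tail -2; python3 to.py; python3 -m creep '[[[0.2,0,0,0.7,0,0,0],[0.2,0,0,0.7,0,0,0],[0.2,0,0,0.7,0,0,0]]]'|tail -2; python3 to.py
```

```text
ft_force: [-0.2, 0.2, 1.4]
grip_width: 0.343
t 21.9 p [544.7201 219.3346  31.5605] yaw y -0.03603088236652965 tilt [0.0001 0.0002] F [-0.2226  0.1875  1.4324] g 0.34258912177986534
ft_force: [-3.6, -1.3, 7.0]
grip_width: 0.341
t 22.2 p [544.7689 219.3552  31.552 ] yaw y -0.036112051954859385 tilt [-0.0001  0.0006] F [-3.6167 -1.3292  6.9536] g 0.3408569068105899
```

On the floor. Release, then to the heatsink (the last part).

```bash
python3 -m creep '[[[0.5,0,0,-0.5,0,0,0],[0.5,0,0,-0.5,0,0,0],[0.5,0,0,-0.5,0,0,0],[0.5,0,0,-5,0,0,0],[0.5,0,0,-30,0,0,0]]]'|tail -1;  python3 -m creep '[[[0.6,0,0,-40,0,0,0],[0.8,0,0,-80,0,0,0],[1,0,0,-80,0,0,0],[1,0,0,-80,0,0,0],[1,0,0,-80,0,0,0]]]'|tail -1;python3 to.py 559 -277.2 130 0.0
```

```text
grip_width: 0.498
grip_width: 0.87
t 23.2 p [543.8713 219.1276 139.6081] yaw y -0.03591421930354006 tilt [-0.0016 -0.0007] F [ 0.3196 -0.0244 -0.1885] g 0.8703402938867499
shift [-495.4569   32.9554    9.9346] turn [-0.0016  0.0007 -0.0359]
```

```bash
python3 -m creep '[[[1,-40,3,0,0,0,0],[1,-85,6,0,0,0,0],[1,-130,9,0,0,0,0],[1,-165,11,3,0,0,0],[1,-165,11,3,0,0,0]]]'|tail -1;python3 -m creep '[[[1,-40,3,0,0,0,0],[1,-85,6,0,0,0,0],[1,-130,9,0,0,0,0],[1,-165,11,3,0,0,0],[1,-165,11,3,0,0,0]]]'|tail -1;python3 -m creep '[[[1,-40,3,0,0,0,0],[1,-85,6,0,0,0,0],[1,-130,9,0,0,0,-0.02],[1,-165,11,3,0,0,-0.036],[1,-165,11,3,0,0,-0.036]]]'|tail -1;python3 -m creep '[[[1,0,0,0,0,0,0],[1,0,0,0,0,0,0],[1,0,0,0,0,0,0]]]'|tail -1;python3 to.py 559 -277.2 26 0.0
python3 -c "
from h import *
s=ctrl.get_image('side')[:,:,::-1];cv2.imwrite('pics/s4c.png',cv2.resize(s[60:400,190:370],None,fx=1.75,fy=1.75,interpolation=2))"
```

```text
grip_width: 1.002
grip_width: 0.998
grip_width: 1.0
grip_width: 1.0
t 25.0 p [ 560.5725 -273.9319  131.1359] yaw y 0.003252245059828629 tilt [-0.0004  0.0015] F [-0.9792  0.7679 -1.2515] g 1.0003063592442454
shift [ -3.4204  -1.5434 105.1315] turn [-0.0004 -0.0015  0.0033]
```

View pics/s4c.png

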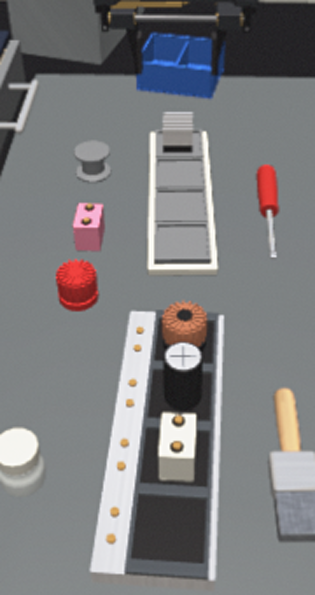

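Three parts stand in their pockets. The heatsink is alone in the last tray. Descending and gripping it.

```bash
python3 -m creep '[[[1,-3,-1.5,30,0,0,0],[1,-3,-1.5,70,0,0,0],[1,-3,-1.5,95,0,0,0],[1,-3,-1.5,104,0,0,0.003],[1,-3,-1.5,104,0,0,0.003]]]'|tail -4; python3 -m creep '[[[1,0,0,0,0,0,0],[1,0,0,0,0,0,0],[0.7,0,0,0,0,0,0],[0.6,0,0,0,0,0,0],[0.3,0,0,0,0,0,0]]]' 30|tail -1;python3 -m creep '[[[0.3,0,0,0,0,0,0],[0.3,0,0,0,0,0,0],[0.3,0,0,0,0,0,0],[0.3,0,0,0,0,0,0],[0.3,0,0,0,0,0,0]]]' |tail -1;python3 -m creep '[[[0.3,0,0,0,0,0,0],[0.3,0,0,0,0,0,0],[0.3,0,0,0,0,0,0]]]' |tail -1;python3 to.py;  python3 -m creep '[[[0.3,0,0,-25,0,0,0],[0.3,0,0,-60,0,0,0],[0.3,0,0,-95,0,0,0],[0.3,0,0,-110,0,0,0],[0.3,0,0,-110,0,0,0]]]';python3 to.py 548.3 287.4 137 -0.036
```

```text
position: [0.558, -0.2784, 0.0267]
tool_rot: [-2.222, -2.218, 0.001]
ft_force: [0.1, -1.3, -0.1]
grip_width: 1.003
grip_width: 0.812
grip_width: 0.46
grip_width: 0.459
t 26.85 p [ 558.382  -279.5569   27.6079] yaw y -0.002981253547604231 tilt [0.0001 0.    ] F [ 0.5926 -0.542  -1.35  ] g 0.4590903348334455
time: 27.35
position: [0.5596, -0.2802, 0.1396]
tool_rot: [2.222, 2.216, 0.003]
ft_force: [0.1, -0.3, -1.2]
grip_width: 0.455
t 27.35 p [ 559.5676 -280.2182  139.6211] yaw y -0.002883686341258428 tilt [ 0.004  -0.0009] F [ 0.1486 -0.2517 -1.2114] g 0.45478890712155695
shift [567.5855 -12.9146   2.0469] turn [0.004  0.0009 0.0331]
```

```bash
python3 -m creep '[[[0.3,30,-1,0,0,0,0],[0.3,70,-2,0,0,0,0],[0.3,110,-3,0,0,0,0],[0.3,141.5,-3.2,0,0,0,0],[0.3,141.5,-3.2,0,0,0,0]]]' |tail -1;python3 -m creep '[[[0.3,30,-1,0,0,0,0],[0.3,70,-2,0,0,0,0],[0.3,110,-3,0,0,0,0],[0.3,141.5,-3.2,0,0,0,0],[0.3,141.5,-3.2,0,0,0,0]]]' |tail -1;python3 -m creep '[[[0.3,30,-1,0,0,0,0],[0.3,70,-2,0,0,0,0],[0.3,110,-3,0,0,0,0],[0.3,141.5,-3.2,0,0,0,0],[0.3,141.5,-3.2,0,0,0,0]]]' |tail -1;python3 -m creep '[[[0.3,30,-1,0,0,0,0],[0.3,70,-2,0,0,0,0.01],[0.3,110,-3,0,0,0,0.02],[0.3,141.5,-3.2,0,0,0,0.033],[0.3,141.5,-3.2,0,0,0,0.033]]]' |tail -1;python3 -m creep '[[[0.3,0,0,20,0,0,0],[0.3,0,0,50,0,0,0],[0.3,0,0,70,0,0,0],[0.3,0,0,70,0,0,0],[0.3,0,0,70,0,0,0]]]'|tail -1;python3 -m creep '[[[0.3,0,0,0,0,0,0],[0.3,0,0,0,0,0,0],[0.3,0,0,0,0,0,0]]]'|tail -1; python3 to.py 548.3 286 31.5 -0.036
python3 -c "
from h import *
s=ctrl.get_image('side')[:,:,::-1];cv2.imwrite('pics/s5c.png',cv2.resize(s[200:420,190:370],None,fx=2.5,fy=2.5,interpolation=2))"
```

```text
grip_width: 0.457
grip_width: 0.459
grip_width: 0.457
grip_width: 0.46
grip_width: 0.454
grip_width: 0.458
t 30.15 p [547.9008 286.7552  68.741 ] yaw y -0.035945039570692144 tilt [0.0015 0.0012] F [-0.2066 -1.0494 -1.3447] g 0.45832076022767915
shift [-0.7861  0.3724 37.2406] turn [ 0.0014 -0.0012  0.0001]
```

View pics/s5c.png

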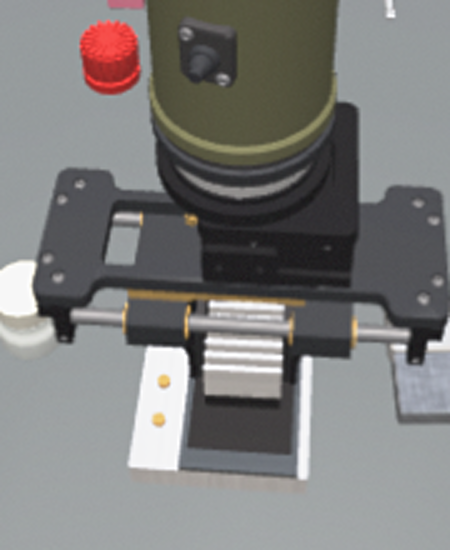

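The heatsink is level over the left-end pocket, with the white jar behind it low and clear. Lowering with a force check.

```bash
python3 -m creep '[[[0.3,-0.5,0.3,10,0,0,0],[0.3,-0.5,0.3,22,0,0,0],[0.3,-0.5,0.3,31,0,0,0],[0.3,-0.5,0.3,35,0,0,0],[0.3,-0.5,0.3,35,0,0,0]]]'|tail -1;python3 -m creep '[[[0.3,0,0,0,0,0,0],[0.3,0,0,0,0,0,0],[0.3,0,0,0,0,0,0]]]'|tail -1; python3 to.py 548.3 286 31.5 -0.036;  python3 -m creep '[[[0.3,0,0,0.7,0,0,0],[0.3,0,0,0.7,0,0,0],[0.3,0,0,0.7,0,0,0]]]'|tail -1; python3 to.py
```

```text
grip_width: 0.457
grip_width: 0.461
t 31.0 p [547.5649 285.9927  32.5645] yaw y -0.03594030229563487 tilt [0.0001 0.    ] F [ 0.1937 -0.0838 -1.1526] g 0.4613196269431524
shift [0.0337 0.7342 1.0645] turn [ 0.0001 -0.      0.0001]
grip_width: 0.457
t 31.3 p [547.5099 285.9856  31.94  ] yaw y -0.03598112999318926 tilt [0. 0.] F [-0.2501  0.1717 -1.307 ] g 0.4569612276630357
```

```bash
python3 -m creep '[[[0.3,0,0,0.7,0,0,0],[0.3,0,0,0.7,0,0,0],[0.3,0,0,0.7,0,0,0]]]'|tail -2; python3 to.py; python3 -m creep '[[[0.6,0,0,0,0,0,0],[0.6,0,0,0,0,0,0],[0.6,0,0,0,0,0,0],[0.6,0,0,-5,0,0,0],[0.6,0,0,-30,0,0,0]]]'|tail -2;  python3 -m creep '[[[0.6,0,0,-40,0,0,0],[0.6,0,0,-80,0,0,0],[0.8,0,0,-120,0,0,0],[0.8,0,0,-120,0,0,0],[0.8,0,0,-120,0,0,0]]]'|tail -1; python3 -m creep '[[[0.8,40,0,0,0,0,0],[0.8,85,0,0,0,0,0],[0.8,130,0,0,0,0,0],[0.8,160,0,0,0,0,0],[0.8,160,0,0,0,0,0]]]'|tail -4;python3 -c "
from h import *
t,s=[ctrl.get_image(n)[:,:,::-1] for n in('top','side')]
a=cv2.resize(t[170:250,110:265],(775,400),interpolation=2);cv2.imwrite('pics/t6.png',a)
cv2.imwrite('pics/s6.png',cv2.resize(s[210:400,200:370],None,fx=3,fy=3,interpolation=2))"
```

```text
ft_force: [-1.0, 0.0, 2.0]
grip_width: 0.461
t 31.6 p [547.6619 286.0701  31.5493] yaw y -0.03595285416519682 tilt [0.0003 0.0003] F [-0.987   0.0115  2.0183] g 0.46069222790089887
ft_force: [1.0, 0.8, -0.1]
grip_width: 0.597
grip_width: 0.765
position: [0.5496, 0.4519, 0.1777]
tool_rot: [-2.25, -2.188, 0.005]
ft_force: [-0.1, 0.4, -1.1]
grip_width: 0.8
```

View pics/t6.png

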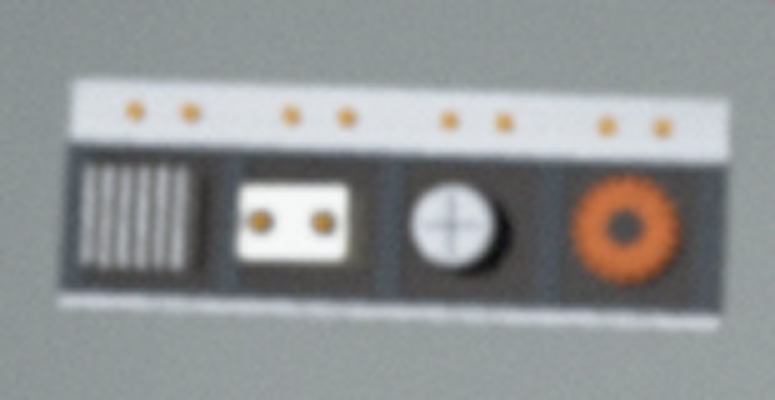

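View pics/s6.png

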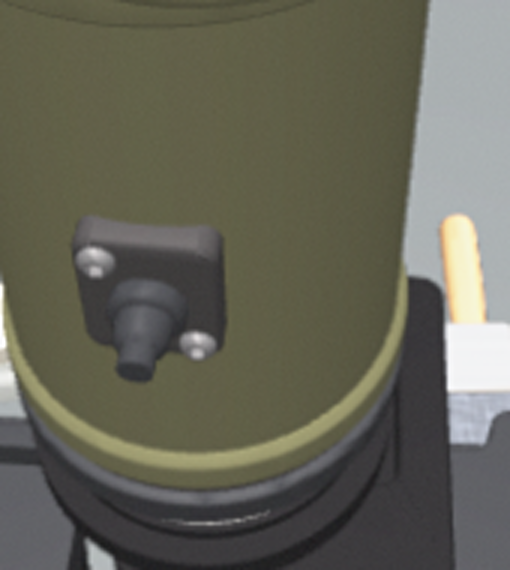

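From above, the order is heatsink, film, can, choke. The film capacitor and heatsink look close to the left rims (tops at (294,223) and (135,216)), which may be parallax. Checking numerically. The arm blocks the side view, so I'll also move it away.

```bash
python3 -c "
from h import *
c=lambda P:(np.array(P,float)+.5)/5-.5+[110,170]
th=-.036;o=np.array([.5446,.1855])
for n,p,z in[('sink',(136,217),.058),('film',(293,223),.058),('can',(453,226),.078),('choke',(626,229),.056)]:
  d=pix2w('top',c([p]),z)[0,:2]-o;print(n,d[0]*np.cos(th)+d[1]*np.sin(th),-d[0]*np.sin(th)+d[1]*np.cos(th))
"
python3 -m creep '[[[0.8,0,-40,-10,0,0,0],[0.8,0,-80,-20,0,0,0],[0.8,40,-120,-30,0,0,0],[0.8,80,-150,-30,0,0,0],[0.8,110,-150,-30,0,0,0]]]'|sed -n 1,3p;python3 -m creep '[[[0.8,40,-40,0,0,0,0],[0.8,80,-60,0,0,0,0],[0.8,120,-80,0,0,0,0],[0.8,120,-80,0,0,0,0],[0.8,120,-80,0,0,0,0]]]'|sed -n 1,3p;python3 -c "
from h import *
s=ctrl.get_image('side')[:,:,::-1];cv2.imwrite('pics/s7.png',cv2.resize(s[210:400,200:370],None,fx=3.1,fy=3.1,interpolation=2))"
```

```text
sink -0.0016200799772042441 0.0994269499067242
film -0.001858170885973387 0.033865234565041605
can -0.0023989707366224838 -0.035526137320348386
choke 0.0004772753631767483 -0.10341320977604981
time: 33.7
position: [0.4031, 0.5627, 0.212]
tool_rot: [-2.255, -2.182, 0.002]
time: 34.2
position: [0.3318, 0.683, 0.2095]
tool_rot: [2.259, 2.18, -0.003]
```

View pics/s7.png

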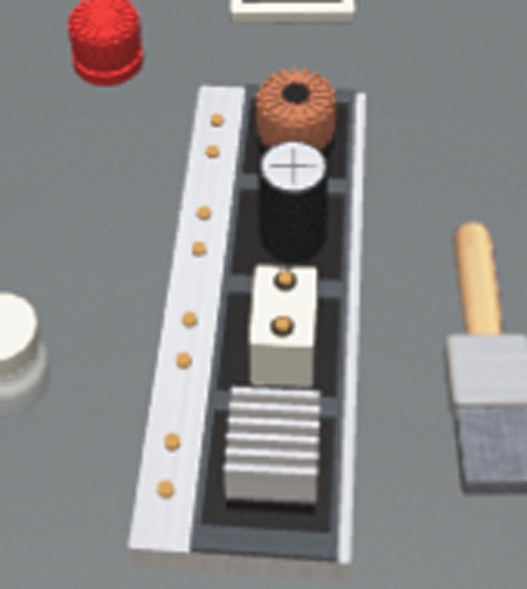

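All four parts stand upright, within 3 mm of their pocket centres. Handing in.

```bash
python3 -c "
from bench import ctrl
print(ctrl.close_job())"
```

```text
the job is handed in; nothing more can be done
None
```

The four parts are in the test rack in reverse order, and I handed the job in at about 34 s of the 104 s allowed. From the left, seen from the robot, they are heatsink, film capacitor, can capacitor, choke. The red and pink look-alikes were left alone.

- **Last checks:** the final top and side pictures show every part upright in its own pocket. Each centre is within 3 mm of the pocket centre, against at least 7 mm of play. The force readings showed the can, film capacitor and heatsink touching the floor before release. The gripper was open and well clear of everything at the end.
- **What went wrong or stayed unclear:**
  - The first grip on the choke was about 5 mm off because the arm was still moving when I measured. I opened, recentred and gripped again before lifting.
  - I released the choke without a clear floor-contact reading, at the height it should rest at. The later pictures show it standing.
  - The two cameras differed by up to 4 mm on part positions before the grasps, within what the pocket clearance could absorb.

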